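# Close the mould press with its spoked capstan

### The arm

A 6-joint arm with a two-finger parallel gripper is mounted at the origin on the work surface. World frame = base frame: x ahead of the robot, y to its left, z up, the work surface at z = 0. Lengths are in mm, angles in rad, forces in N, time in s.
With the tool pointing down it reaches from about 350 to 775 mm from the base axis. Payload 7.3 kg.
Tool frame: the origin (TCP) lies on the centre line of the jaws, within the pads' length; the fingertips stand 17 mm ahead of it and the grasp point (between the pads) lies 2 mm behind it; z points along the fingers, y is the line along which they close (so a half turn about z gives the same grasp; the last joint's range is limited). The gripper opens to 92 mm and grips with 3 to 60 N. Pads are 19 mm wide; open, the fingers measure 130 mm over their backs; the gripper's body (75 mm by 190 mm) begins 47 mm behind the grasp point.
Start: joints at [1.12, 0.342, 1.524, -0, 1.275, -0.146], TCP at [157.538, 500.824, 243.741] pointing down, gripper open.
Joint ranges: [-2.53, 2.53], [-0.77, 2.02], [0.04, 2.7], [-1, 4.14], [0.28, 2.66], [-3.11, 3.11]. Speed limits (rad/s): [2.57, 2.57, 3.14, 3.14, 3.14, 3.14].

### API

Orientations are given as [roll, pitch, yaw] about the fixed x, y, z axes, in that order (R = Rz(yaw) Ry(pitch) Rx(roll)).
In Python, from plant import bot gives the robot as it stands. The module is installed in compiled form; this text tells all that it offers.
- The arm moves only by the shell command python3 -m pendant 'ROWS'. ROWS is JSON, a list of rows, each a list of 3 entries, a list of its own where there are three numbers: the shift along the world's x, y, z as a fraction of full scale, then the turn, a rotation vector about the world's x, y, z as a fraction of full scale, then the opening, from -1 (shut) to 1 (fully open), so that 0 is half open. In form: [[[tx, ty, tz], [rx, ry, rz], claw], ...]. A call has exactly 10 rows; each row shifts and turns the commanded pose from where the row before left it; what a row does not reach is not made up. Full scale, the value 1, is 30 mm for a shift and 0.12 rad for a turn. A row lasts 1/12 s, in which the tool goes at most 41.7 mm and 7.16 degrees, less where a joint would pass 70% of its speed; a pose out of reach is approached as far as the arm can. A call with a number of a shift or a turn outside -1 to 1 is refused whole. A call with a gripper value outside its range is refused whole. The fingers move at their own pace and stop on an object; the grip force is fixed at half the most. Time passes only in rows, so rows that do not move let the fingers close, or fill a call up. It gives the time, the measured TCP pose, the force, the opening and the grip force at its end, in the units of the state.
- bot.get_obs(): the state, without advancing time (a new reading comes with each control period).
- bot.capture(name): name is "scene" or "top" or "wrist"; returns the picture (420x560x3 uint8, blue, green, red); there is no depth.
- bot.camera_params(name): a dict with "fovy" (degrees; the focal length in pixels is half the picture's height over the tangent of half this angle, whatever the lens; pixels are square), "cx", "cy" (the principal point, pixels), "camera_from_world" (4x4, takes a point from world to camera coordinates). Camera axes: x right, y down, z forward; pixel columns grow to the right and rows downward; lengths in mm; the calibration is good to about 2 mm. The wrist camera is an equidistant fisheye: a pixel r from the principal point sees the ray r / f radians off the axis. A picture is of the moment at which its call begins: read the wrist's pose just before it. camera_params takes no time and is no camera call; for the wrist camera it gives the pose at the moment of the call.
- bot.close_job(): hands the job in; it is judged then, once.
The state is a dict: "time": time; "joint_positions": joint angles; "dq": joint speeds; "tau": joint torques, N m; "tool_pos": TCP position; "tcp_rot": TCP orientation; "contact_force": force on the tool from outside, world axes, zero at the start; "moment": the same for the moment, N m; "grip_width": finger opening in mm; "finger_force": force on a finger pad.
Only numpy, scipy, OpenCV 4.12 (cv2) and the standard library are available. Lean on these libraries where they do the work, as an engineer would, in place of code of your own. Each camera call takes 0.05 s, during which the arm holds its last target. There are 200 camera calls.

### The job

Push the loaded mould by its blue tab along the guide until it sits home against the red stop under the press, gently. Then wind the press down by pushing its capstan spokes round clockwise (seen from above), one spoke after another, until you feel the shoe bite firmly on the plunger, and stop there: a loose press or a crushed mould is no good, and never lean hard on the spokes. Leave the other things on the bench alone.

Things in the scene. Friction and masses are not known exactly. Their poses are not given: they have to be found in the camera images.
- press: White C-frame bench screw press, fixed. Origin: on the table, under the screw axis. Its x axis points from the screw to the rear column, its y axis along the guide towards the red stop. Base plate 20 mm thick, x -45..155, y -255..105 mm. Two steel guide rails along y, tops 33 mm above the table, inner faces at x = -40 and +40 mm, outer faces at -52 and +52
- stop_face (a point): Middle of the red end stop's face that the mould carrier comes to rest against, at the press's y = +47 mm; the stop is 104 mm wide, its top 55 mm above the table
- overarm_top (a point): Point on the screw axis on the top of the white overarm, 170 mm above the table. The overarm is 60 mm wide (y -30..30) and 35 mm thick, from x = -37 mm to the rear column (x 103..153 mm). On it, under the hub, a bearing 60 mm across reaches up to 186 mm
- guard_post (a point): Top of a steel post on the rear column, behind the capstan at the press's x = +124 mm (30 by 44 mm thick), 305 mm above the table. It stops a gripper following one spoke all the way round; work on the open side, the press's -x
- capstan: Capstan: four bare steel spokes at right angles in a level plane, 210 mm above the table. Origin: on the vertical screw axis at the spokes' mid-height. Spokes lie along its own +x, +y, -x, -y (it turns with them): bars 12 mm thick, free from 24 to 76 mm from the axis, then a black ball 25 mm across centred 88 mm from the axis. Pushing it with more than 25 N is forbidden
- hub_top (a point): Top of the hub, on the axis: 48 mm across, 193 to 227 mm high; the screw, 18 mm thick, stands 40 mm out. Turning clockwise seen from above lowers the shoe 6 mm per rad. Free running takes 0.46 N m (6.5 N at 70 mm from the axis). From first touch of shoe and plunger that grows by 0.29 N m per rad. Firm bite: 0.27 N m more (4 N; 0.15 to 0.39 is right; over 0.45 the mould cracks)
- overarm_tip (a point): Middle of the overarm's rounded free end, at the press's x = -37 mm, 152 mm above the table. How the capstan feels: left alone it stays put. Pushed and then held still against the finger, its friction eases off in a moment: the finger then feels nearly nothing (under 0.15 N m) while the press runs free, and once it bites just the extra moment (0.27 N m for a firm bite)
- shoe: Dark steel pressing shoe under the overarm, 48 mm across, origin at the centre of its underside, 93 mm above the table at the top of its travel, up to 4 mm lower at the start. It only moves up and down and hangs on the screw through a spring of 8 N/mm. Its load on the plunger is to end between 25 and 65 N and never to pass 75 N
- mould: Loaded mould on its sliding carrier, loose, about 0.85 kg, between the rails. Origin: under the pot's centre at the carrier's underside, 20 mm above the table; axes like the press's. Carrier plate 76 mm wide, 6 mm thick, y -160..+47 mm. Home is against the stop, origin at the press's x = 0, y = 0 (3 mm); starts 60 to 100 mm out along -y. Pushing it with over 60 N (a hard knock on the stop) is forbidden
- tab_top (a point): Middle of the top edge of the carrier's push tab: an upright blue plate 50 mm wide in x, 8 mm thick in y, 96 mm above the table; the outer face to push is 4 mm further out (-y). It stands 156 mm out from the mould's centre
- pot_rim (a point): Centre of the rim plane of the aluminium pot (72 mm across), 62 mm above the table. A white plunger 54 mm across stands out of it by 8 to 18 mm, depending on the unseen filling: where the shoe will meet it is not known beforehand
- spare_mould: Bystander: spare mould pot 72 mm across, 54 mm high, origin at the centre of its underside
- jar: Bystander: amber jar 70 mm across, 110 mm high, origin at its underside
- bowl: Bystander: steel bowl 140 mm across, 55 mm high, origin at its underside
- spatula: Bystander: spatula 240 mm long lying flat, handle along its -x
- tin: Bystander: tin 74 mm across, 100 mm high, origin at its underside
- cup: Bystander: white cup 76 mm across, 85 mm high, origin at its underside
Things that resemble listed ones, but are neither listed nor needed, are in the scene too. Leave any turquoise look-alike of the mould alone.

How it is judged:
By the outcome, as a careful person would: the job done as asked, in the order asked, and still so for the second after the job is handed in, with the robot touching nothing.
It also fails if it takes over 72 s, if anything falls off the work surface, if the arm or the gripper's body presses on something with over 40 N, if the wrist force passes 120 N, or if a joint passes its speed limit or range.

## Working session

There is one attempt and no reset: what is moved stays moved. The work goes in short steps, Python scripts to look and compute and a shell command to move; the robot and the scene stay as the last step left them, time stands still between calls to the robot, and variables do not carry over. Pictures are saved under pics/ and viewed, at most 10 in all, crops included, and the job is handed in when it is done.

```bash
mkdir -p pics
cat > h.py <<'E'
from plant import bot
import numpy as np, cv2
def par(n):
    p=bot.camera_params(n); f=210/np.tan(np.radians(p["fovy"])/2); return p,f,np.array(p["camera_from_world"])
def proj(n,P):
    p,f,T=par(n); P=np.atleast_2d(P); c=P@T[:3,:3].T+T[:3,3]
    return np.c_[f*c[:,0]/c[:,2]+p["cx"],f*c[:,1]/c[:,2]+p["cy"]]
def ray(n,u,v):
    p,f,T=par(n); d=np.array([(u-p["cx"])/f,(v-p["cy"])/f,1.]); R=T[:3,:3]
    return -R.T@T[:3,3], R.T@d
def onz(n,u,v,z):
    o,d=ray(n,u,v); return o+d*(z-o[2])/d[2]
E
python3 - <<'E'
from h import *
for n in("scene","top"):
    cv2.imwrite(f"pics/{n}0.png",bot.capture(n)); o,d=ray(n,280,210); print(n,o.round(),d.round(2),bot.camera_params(n)["fovy"])
o=bot.get_obs();print(o)
E
```

```text
scene [1048.  296. 1045.] [-0.52 -0.29 -0.8 ] 55.97074697337972
top [ 338.    7. 1612.] [ 0.08 -0.01 -1.  ] 54.192027783188045
{'time': 0.1, 'joint_positions': array([ 1.11999249e+00,  3.42649899e-01,  1.52488983e+00,  6.48025136e-06,
        1.27540345e+00, -1.45970005e-01]), 'dq': array([-0.00213531, -0.00184091, -0.00159135, -0.00036708,  0.00140765,
       -0.00039688]), 'tau': array([ 2.62125206e-03, -4.32011998e+01, -2.44695622e+01,  7.21560745e-02,
        5.26500132e-02, -6.22487005e-05]), 'tool_pos': array([157.38876899, 500.51056338, 243.1271302 ]), 'tcp_rot': array([-3.14025740e+00, -2.02567372e-04,  2.83675679e+00]), 'contact_force': array([ 0.46923082, -0.19939562, -0.45706213]), 'moment': array([ 0.03936684,  0.01972645, -0.02659965]), 'finger_force': 0.0, 'grip_width': 91.90456085401885}
```

View pics/scene0.png

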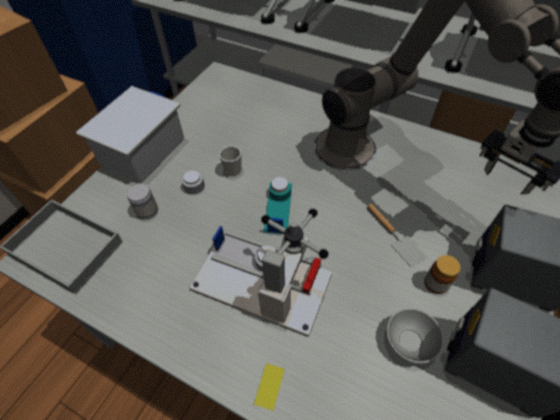

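View pics/top0.png

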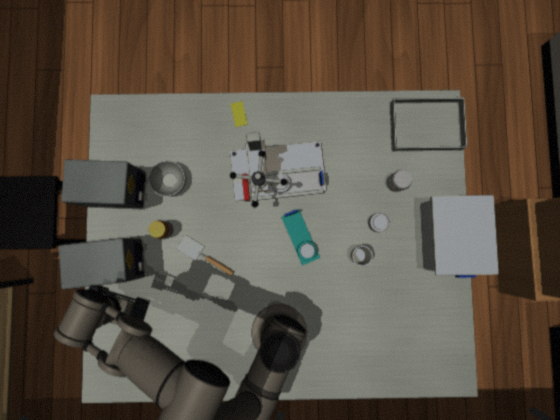

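The scene shows the press in the middle, with the red stop at scene (312,275) and the tab at (218,238). In the top view the stop is at (246,190), the tab at (321,178), the capstan at about (258,180) and the post at (254,142). The turquoise look-alike is at (300,237).

Run:
```python
from h import *
t=bot.capture("top"); s=bot.capture("scene")
a=cv2.resize(t[125:275,215:345],None,fx=4,fy=4,interpolation=cv2.INTER_CUBIC)
cv2.imwrite("pics/ct.png",a)
b=cv2.resize(s[165:345,180:345],None,fx=3.3,fy=3.3,interpolation=cv2.INTER_CUBIC)
cv2.imwrite("pics/cs.png",b)
for n,im in(("top",t),("scene",s)):
    h=cv2.cvtColor(im,cv2.COLOR_BGR2HSV)
    for c,lo,hi in(("red",(0,150,60),(6,255,255)),("red2",(172,150,60),(180,255,255)),("blue",(105,150,40),(125,255,255))):
        m=cv2.inRange(h,lo,hi); k,l,st,ce=cv2.connectedComponentsWithStats(m)
        for i in range(1,k):
            if st[i,4]>12: print(n,c,st[i],ce[i].round(1),onz(n,*ce[i],55 if 'red' in c else 96).round(0))
```

```text
top red [243 179   6  21  89] [245.6 188.9] [547. 120.  55.]
top blue [320 172   3  12  26] [321.1 177.7] [ 580. -166.   96.]
top blue [285 211  11   5  17] [290.3 212.8] [450. -48.  96.]
top blue [459 276  16   1  16] [466.5 276. ] [ 209. -689.   96.]
scene red [303 258  17  33 229] [311.4 274.2] [561. 122.  55.]
scene blue [90 36 14 15 43] [97.3 40.9] [  -30. -1205.    96.]
scene blue [117  40  10   8  23] [122.4  43. ] [  -67. -1092.    96.]
scene blue [90 51  5 10 15] [92.3 55.3] [   66. -1144.    96.]
scene blue [99 53  7  6 13] [102.1  55.5] [   48. -1105.    96.]
scene blue [134  57   8  10  32] [137.4  62.1] [  19. -935.   96.]
scene blue [135  67   9   6  18] [139.1  69.1] [  55. -896.   96.]
scene blue [115  77   6   9  17] [117.2  81.8] [ 162. -918.   96.]
scene blue [116  86   9   7  15] [120.4  89.1] [ 193. -875.   96.]
scene blue [149  90  15   6  24] [156.1  92.3] [ 146. -736.   96.]
scene blue [271 218  11   7  31] [277.7 220.3] [467. -32.  96.]
scene blue [213 227  11  22 129] [218.2 237.7] [ 598. -155.   96.]
scene blue [268 227   9   5  18] [271.6 229.2] [503. -33.  96.]
```

View pics/ct.png

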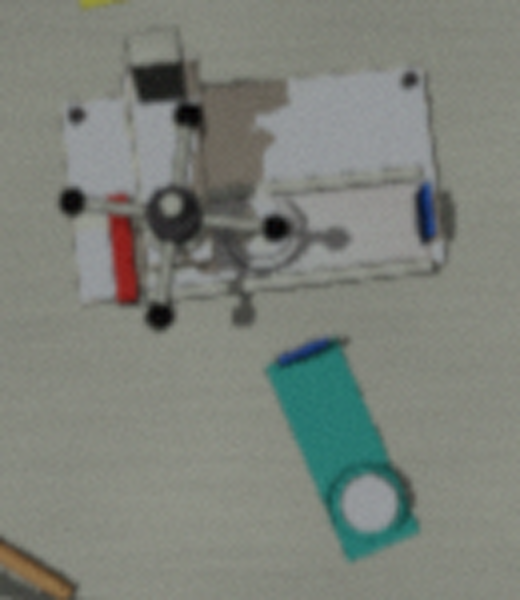

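View pics/cs.png

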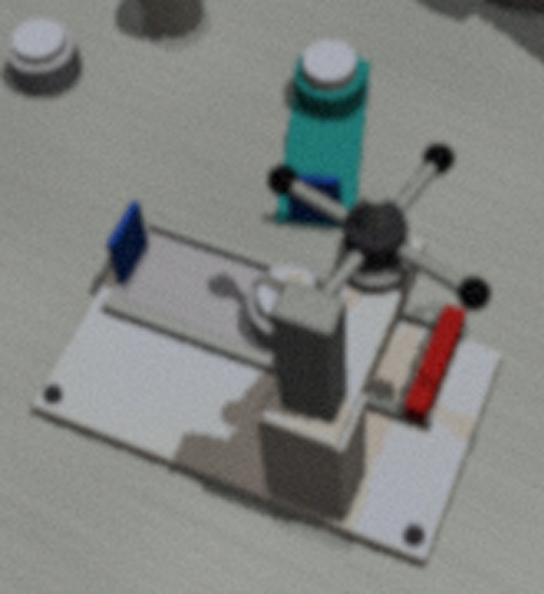

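The crops show four balls (top crop (72,201), (275,227), (188,115), (160,316)) and the base corners. I'll fit the press pose from these.

Run:
```python
from h import *
from scipy.optimize import least_squares
tp=lambda x,y:(215+x/4-.4,125+y/4-.4); sp=lambda x,y:(180+x/3.3-.35,165+y/3.3-.35)
obs=[]
for c,l in(((65,100),(155,105,20)),((430,70),(155,-255,20)),((440,268),(-45,-255,20)),((80,303),(-45,105,20))): obs.append(("top",tp(*c),l))
for c,l in(((33,408),(155,-255,20)),((427,562),(155,105,20)),((500,355),(-45,105,20))): obs.append(("scene",sp(*c),l))
balls=[("top",tp(72,201),1),("top",tp(275,227),3),("top",tp(188,115),0),("top",tp(160,316),2),("scene",sp(283,180),3),("scene",sp(439,158),2),("scene",sp(475,293),1)]
def W(p,l):
    c,s=np.cos(p[2]),np.sin(p[2]); return np.array([p[0]+c*l[0]-s*l[1],p[1]+s*l[0]+c*l[1],l[2]])
def res(p):
    r=[]
    for n,uv,l in obs: r+=list(proj(n,W(p,l))[0]-uv)
    for n,uv,k in balls:
        a=p[3]+k*np.pi/2; r+=list(proj(n,[p[0]+88*np.cos(a),p[1]+88*np.sin(a),210])[0]-uv)
    return r
f=least_squares(res,[570,70,0.1,0.1],loss="soft_l1"); p=f.x
print(p, np.round(f.fun,1).reshape(-1,2))
for l in((0,-160,96),(0,-260,96),(0,47,55),(-88,0,210)): print(l,W(p,l).round(1))
# tab position
for n,uv in(("top",tp(427,211)),("scene",sp(133,205))):
    w=onz(n,*uv,96 if n=="scene" else 90); d=w[:2]-p[:2]; c,s=np.cos(p[2]),np.sin(p[2]); print(n,w, c*d[0]+s*d[1],-s*d[0]+c*d[1])
```

```text
[ 5.61663099e+02  6.52201012e+01  8.21927995e-02 -1.40571905e-01] [[-0.9  0.3]
 [-1.4 -0.8]
 [ 1.5 -0.3]
 [-0.3 -0.3]
 [-1.  -2. ]
 [-1.   0.1]
 [ 1.2 -0.8]
 [ 0.1  0.4]
 [-0.   0.3]
 [-0.3  0.2]
 [ 0.1  0.1]
 [ 0.1  0.4]
 [-0.   0.4]
 [-0.1  0.3]]
(0, -160, 96) [574.8 -94.2  96. ]
(0, -260, 96) [ 583.  -193.9   96. ]
(0, 47, 55) [557.8 112.1  55. ]
(-88, 0, 210) [474.  58. 210.]
top [ 581.91666946 -167.30707933   90.        ] 1.0946472873129984 -233.40500961945057
scene [ 563.88420856 -170.88306553   96.        ] -17.170526824469547 -235.48845334950354
```

```bash
python3 -m pendant '[[[0.5,-0.9,0.3],[0,0,-0.4],-1],[[0.6,-1,0.3],[0,0,-0.4],-1],[[0.6,-1,0.3],[0,0,-0.4],-1],[[0.6,-1,0.3],[0,0,-0.4],-1],[[0.6,-1,0],[0,0,-0.4],-1],[[0.6,-1,0],[0,0,-0.4],-1],[[0.6,-1,0],[0,0,-0.4],-1],[[0.6,-1,0],[0,0,-0.4],-1],[[0.6,-1,0],[0,0,-0.4],-1],[[0.6,-1,0],[0,0,-0.4],-1]]'; python3 -m pendant '[[[0.6,-1,0],[0,0,-0.4],-1],[[0.6,-1,0],[0,0,-0.4],-1],[[0.6,-1,0],[0,0,-0.4],-1],[[0.6,-1,0],[0,0,-0.4],-1],[[0.6,-1,0],[0,0,-0.4],-1],[[0.6,-1,0],[0,0,-0.4],-1],[[0.6,-1,0],[0,0,-0.4],-1],[[0.6,-1,0],[0,0,-0.4],-1],[[0.6,-1,0],[0,0,-0.4],-1],[[0.6,-1,0],[0,0,-0.4],-1]]'
```

```text
time: 1.03
tool_pos: [334.9, 202.2, 279.8]
tcp_rot: [3.141, 0.0, 2.355]
contact_force: [0.1, 0.8, 0.3]
grip_width: 29.8
finger_force: 0.0
time: 1.87
tool_pos: [515.1, -97.9, 279.6]
tcp_rot: [-3.142, -0.0, 1.874]
contact_force: [0.6, 0.9, 0.7]
grip_width: 0.6
finger_force: 0.0
```

```bash
python3 -m pendant '[[[0.6,-1,0],[0,0,-0.4],-1],[[0.6,-1,0],[0,0,-0.4],-1],[[0.6,-1,0],[0,0,-0.4],-1],[[0.5,-0.8,0],[0,0,-0.4],-1],[[0,0,-0.5],[0,0,-0.24],-1],[[0,0,-0.6],[0,0,0],-1],[[0,0,-0.6],[0,0,0],-1],[[0,0,-0.6],[0,0,0],-1],[[0,0,-0.3],[0,0,0],-1],[[0,0,0],[0,0,0],-1]]'
python3 - <<'E'
from h import *
p=bot.camera_params("wrist");print(p); im=bot.capture("wrist"); cv2.imwrite("pics/w1.png",im)
E
```

```text
time: 2.7
tool_pos: [582.4, -209.7, 199.2]
tcp_rot: [-3.137, -0.003, 1.656]
contact_force: [0.1, 0.0, -0.7]
grip_width: 0.7
finger_force: 0.0
{'fovy': 65.70646984690485, 'cx': 277.9431404203628, 'cy': 209.15401964948325, 'camera_from_world': array([[ 9.96291202e-01,  8.58817166e-02, -5.30777154e-03,
        -5.60821009e+02],
       [ 8.39475608e-02, -9.56609295e-01,  2.79018751e-01,
        -2.72529298e+02],
       [ 1.88851457e-02, -2.78429501e-01, -9.60270985e-01,
         2.79127649e+02],
       [ 0.00000000e+00,  0.00000000e+00,  0.00000000e+00,
         1.00000000e+00]])}
```

View pics/w1.png

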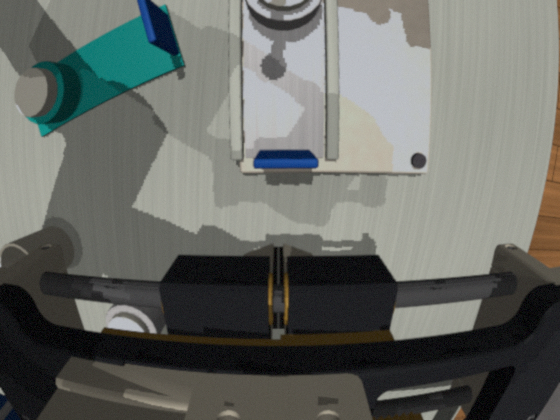

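The wrist view shows the tab top edge at (254–318, 153), the left rail from (238,158) and the right rail from (333,158), and the plunger/pot at (285,5).

```bash
cat >> h.py <<'E'
def wray(p,u,v):
    f=210/np.tan(np.radians(p["fovy"])/2); T=np.array(p["camera_from_world"]); R=T[:3,:3]
    a=np.array([u-p["cx"],v-p["cy"]]); r=np.hypot(*a); th=r/f
    d=np.r_[np.sin(th)*a/r,np.cos(th)]; return -R.T@T[:3,3],R.T@d
def wonz(p,u,v,z):
    o,d=wray(p,u,v); return o+d*(z-o[2])/d[2]
PO=np.array([561.7,65.2]);PY=.082
def loc(w):
    c,s=np.cos(PY),np.sin(PY); d=w[:2]-PO; return np.array([c*d[0]+s*d[1],-s*d[0]+c*d[1]]).round(1)
E
python3 - <<'E'
from h import *
p=bot.camera_params("wrist"); im=cv2.imread("pics/w1.png")
print("cam",wray(p,280,210)[0].round())
h=cv2.cvtColor(im,cv2.COLOR_BGR2HSV); m=cv2.inRange(h,(105,130,30),(125,255,255)); m[:140]=0;m[175:]=0
ys,xs=np.where(m); print(xs.min(),xs.max(),ys.min(),ys.max())
for u in(xs.min()+2,xs.max()-2):
    for v in (ys.min(),ys.max()): w=wonz(p,u,v,96); print("tab",u,v,w.round(1),loc(w))
g=cv2.GaussianBlur(cv2.cvtColor(im,cv2.COLOR_BGR2GRAY),(3,3),0).astype(int)
for v in(30,90,150):
    d=np.diff(g[v]); 
    for a,b in((222,250),(318,345)):
        i=np.argsort(-abs(d[a:b]))[:5]+a
        print(v,[(int(k),int(d[k]),loc(wonz(p,k+.5,v,33))[0]) for k in sorted(i)])
E
```

```text
cam [ 577. -135.  343.]
254 317 151 167
tab 256 151 [ 561.6 -162.4   96. ] [ -18.7 -226.8]
tab 256 167 [ 562.5 -174.7   96. ] [ -18.8 -239.2]
tab 315 151 [ 606.3 -158.4   96. ] [  26.2 -226.5]
tab 315 167 [ 607.7 -170.7   96. ] [  26.5 -238.9]
30 [(238, -20, np.float64(-39.9)), (239, -29, np.float64(-38.9)), (241, 26, np.float64(-37.0)), (242, 38, np.float64(-36.1)), (243, 18, np.float64(-35.1))]
30 [(322, -15, np.float64(39.3)), (323, -33, np.float64(40.3)), (324, -27, np.float64(41.3)), (326, 30, np.float64(43.2)), (327, 21, np.float64(44.1))]
90 [(229, 16, np.float64(-48.1)), (239, -28, np.float64(-38.6)), (240, -23, np.float64(-37.6)), (242, 36, np.float64(-35.7)), (243, 27, np.float64(-34.8))]
90 [(323, -18, np.float64(40.4)), (324, -36, np.float64(41.3)), (325, -21, np.float64(42.3)), (327, 30, np.float64(44.2)), (328, 20, np.float64(45.1))]
150 [(239, -15, np.float64(-39.0)), (240, -26, np.float64(-38.0)), (241, -20, np.float64(-37.1)), (242, 15, np.float64(-36.1)), (243, 37, np.float64(-35.2))]
150 [(323, -14, np.float64(41.4)), (324, -27, np.float64(42.4)), (327, 19, np.float64(45.3)), (338, 21, np.float64(56.1)), (339, 14, np.float64(57.0))]
```

```bash
sed -i 's/^PO=.*/PO=np.array([562.2,65.2]);PY=.088/' h.py
python3 -m pendant '[[[0.1,0,0],[0,0,-1],-1],[[0.1,0,0],[0,0,-1],-1],[[0,0,0],[0,0,-1],-1],[[0,0,0],[0,0,-1],-1],[[0,0,0],[0,0,-1],-1],[[0,0,0],[0,0,-1],-1],[[0,0,0],[0,0,-1],-1],[[0,0,0],[0,0,-1],-1],[[0,0,0],[0,0,-1],-1],[[0,0,0],[0,0,-1],-1]]' >/dev/null; python3 -m pendant '[[[0,0,0],[0,0,-1],-1],[[0,0,0],[0,0,-1],-1],[[0,0,0],[0,0,-1],-1],[[0,0,0],[0,0,-1],-1],[[0,0,-0.4],[0,0,-1],-1],[[0,0,-0.4],[0,0,-1],-1],[[0,0,-0.4],[0,0,-1],-1],[[0,0,-0.4],[0,0,-1],-1],[[0,0,-0.4],[0,0,-1],-1],[[0,0,-0.4],[0,0,-1],-1]]'; python3 -m pendant '[[[0,0,-0.3],[0,0,-1],-1],[[0,0,-0.3],[0,0,-1],-1],[[0,0,-0.3],[0,0,-1],-1],[[0,0,-0.3],[0,0,-1],-1],[[0,0,-0.3],[0,0,-1],-1],[[0,0,-0.2],[0,0,-1],-1],[[0,0,-0.1],[0,0,-0.2],-1],[[0,0,0],[0,0,0],-1],[[0,0,0],[0,0,0],-1],[[0,0,0],[0,0,0],-1]]'
```

```text
time: 4.42
tool_pos: [590.4, -210.5, 131.0]
tcp_rot: [-3.141, -0.003, -0.75]
contact_force: [0.3, -0.3, -0.5]
grip_width: 0.3
finger_force: 0.0
time: 5.25
tool_pos: [590.1, -210.4, 76.8]
tcp_rot: [-3.14, -0.001, -1.486]
contact_force: [-0.1, -0.3, 0.5]
grip_width: 0.3
finger_force: 0.0
```

```bash
python3 -m pendant '[[[-0.05,0.3,0],[0,0,0],-1],[[-0.05,0.25,0],[0,0,0],-1],[[-0.02,0.15,0],[0,0,0],-1],[[-0.02,0.15,0],[0,0,0],-1],[[-0.02,0.15,0],[0,0,0],-1],[[-0.01,0.15,0],[0,0,0],-1],[[-0.01,0.15,0],[0,0,0],-1],[[-0.01,0.15,0],[0,0,0],-1],[[-0.01,0.15,0],[0,0,0],-1],[[-0.01,0.15,0],[0,0,0],-1]]';  python3 -m pendant '[[[-0.01,0.15,0],[0,0,0],-1],[[-0.01,0.15,0],[0,0,0],-1],[[-0.01,0.15,0],[0,0,0],-1],[[-0.01,0.15,0],[0,0,0],-1],[[-0.01,0.15,0],[0,0,0],-1],[[-0.01,0.1,0],[0,0,0],-1],[[-0.01,0.1,0],[0,0,0],-1],[[-0.01,0.1,0],[0,0,0],-1],[[-0.01,0.1,0],[0,0,0],-1],[[-0.01,0.1,0],[0,0,0],-1]]'
python3 - <<'E'
from h import *
print(loc(bot.get_obs()["tool_pos"]))
E
```

```text
time: 6.08
tool_pos: [583.4, -157.8, 76.0]
tcp_rot: [-3.141, -0.001, -1.488]
contact_force: [0.3, -5.2, 0.7]
grip_width: 0.5
finger_force: 2.5
time: 6.92
tool_pos: [580.4, -120.4, 76.0]
tcp_rot: [-3.141, -0.001, -1.488]
contact_force: [0.6, -4.6, 1.1]
grip_width: 0.3
finger_force: 2.7
[   1.8 -186.5]
```

```bash
python3 -m pendant '[[[0,0.06,0],[0,0,0],-1],[[-0.01,0.06,0],[0,0,0],-1],[[0,0.06,0],[0,0,0],-1],[[-0.01,0.05,0],[0,0,0],-1],[[0,0.04,0],[0,0,0],-1],[[-0.01,0.04,0],[0,0,0],-1],[[0,0.03,0],[0,0,0],-1],[[0,0.03,0],[0,0,0],-1],[[0,0.03,0],[0,0,0],-1],[[0,0.03,0],[0,0,0],-1]]';  python3 -m pendant '[[[0,0.03,0],[0,0,0],-1],[[0,0.03,0],[0,0,0],-1],[[0,0.03,0],[0,0,0],-1],[[0,0.03,0],[0,0,0],-1],[[0,0.03,0],[0,0,0],-1],[[0,0,0],[0,0,0],-1],[[0,0,0],[0,0,0],-1],[[0,0,0],[0,0,0],-1],[[0,0,0],[0,0,0],-1],[[0,0,0],[0,0,0],-1]]'
python3 - <<'E'
from h import *
print(loc(bot.get_obs()["tool_pos"]))
E
```

```text
time: 7.75
tool_pos: [579.5, -107.6, 76.0]
tcp_rot: [-3.141, -0.001, -1.488]
contact_force: [-0.1, -4.9, 0.9]
grip_width: 0.4
finger_force: 2.7
time: 8.58
tool_pos: [579.8, -105.0, 76.2]
tcp_rot: [-3.14, -0.004, -1.488]
contact_force: [-0.3, -12.8, 1.9]
grip_width: -0.1
finger_force: 6.3
[   2.6 -171.1]
```

```bash
python3 -m pendant '[[[0,0.02,0],[0,0,0],-1],[[0,0.02,0],[0,0,0],-1],[[0,0.01,0],[0,0,0],-1],[[0,0,0],[0,0,0],-1],[[0,0,0],[0,0,0],-1],[[0,0,0],[0,0,0],-1],[[0,0,0],[0,0,0],-1],[[0,0,0],[0,0,0],-1],[[0,0,0],[0,0,0],-1],[[0,0,0],[0,0,0],-1]]'; python3 -m pendant '[[[0,-0.15,0],[0,0,0],-1],[[0,-0.3,0],[0,0,0],-1],[[0,-0.5,0.1],[0,0,0],-1],[[0,-0.5,0.3],[0,0,0],-1],[[0,-0.5,0.5],[0,0,1],-1],[[0,-0.2,1],[0,0,1],-1],[[0,0,1],[0,0,1],-1],[[0,0,1],[0,0,1],-1],[[0,0,1],[0,0,1],-1],[[0,0,0.6],[0,0,1],-1]]'
python3 - <<'E'
from h import *
print(loc(bot.get_obs()["tool_pos"]))
t=bot.capture("top"); cv2.imwrite("pics/t2.png",cv2.resize(t[125:275,215:345],None,fx=4,fy=4,interpolation=cv2.INTER_CUBIC))
E
```

```text
time: 9.42
tool_pos: [579.8, -104.9, 76.5]
tcp_rot: [-3.14, -0.006, -1.488]
contact_force: [0.1, -18.9, 1.6]
grip_width: 0.3
finger_force: 9.0
time: 10.25
tool_pos: [580.0, -167.2, 245.3]
tcp_rot: [-3.14, -0.005, -0.763]
contact_force: [0.8, -0.5, 0.1]
grip_width: 0.4
finger_force: 0.0
[  -2.7 -233. ]
```

View pics/t2.png

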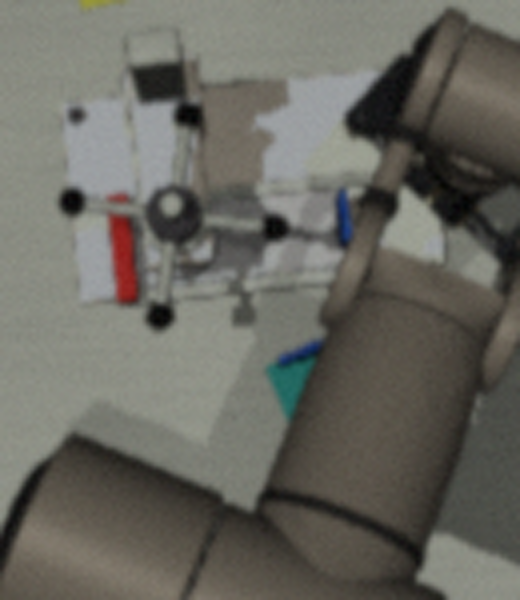

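The mould is home: the tab now sits at crop (344,217) and the force rose with no further motion. The capstan has not moved. Next I go above the first spoke.

```bash
python3 -m pendant '[[[0,0,0.4],[0,0,1],-1],[[0,0,0.4],[0,0,1],-1],[[0,0,0],[0,0,1],-1],[[0,0,0],[0,0,1],-1],[[0,0,0],[0,0,1],-1],[[0,0,0],[0,0,1],-1],[[0,0.2,0],[0,0,1],-1],[[0,0.4,0],[0,0,1],-1],[[0,0.5,0],[0,0,1],-1],[[0,0.5,0],[0,0,1],-1]]' >/dev/null;  python3 -m pendant '[[[0.05,0.6,0],[0,0,1],-1],[[0.05,0.6,0],[0,0,1],-1],[[0.05,0.6,0],[0,0,1],-1],[[0.05,0.6,0],[0,0,1],-1],[[0.05,0.6,0],[0,0,1],-1],[[0.05,0.6,0],[0,0,1],-1],[[0.05,0.4,0],[0,0,1],-1],[[0,0.1,0],[0,0,1],-1],[[0,0,0],[0,0,0.3],-1],[[0,0,0],[0,0,0],-1]]'
python3 - <<'E'
from h import *
p=bot.camera_params("wrist"); cv2.imwrite("pics/w2.png",bot.capture("wrist")); print(p["camera_from_world"])
E
```

```text
time: 11.97
tool_pos: [589.9, 4.9, 265.2]
tcp_rot: [3.141, -0.0, 1.429]
contact_force: [-0.4, -0.5, -0.1]
grip_width: 0.3
finger_force: 0.0
[[ 9.90073682e-01 -1.40545443e-01 -1.04094825e-03 -5.82813005e+02]
 [-1.34569072e-01 -9.50058500e-01  2.81567063e-01  4.17938772e+01]
 [-4.05619293e-02 -2.78632059e-01 -9.59540987e-01  4.36953489e+02]
 [ 0.00000000e+00  0.00000000e+00  0.00000000e+00  1.00000000e+00]]
```

View pics/w2.png

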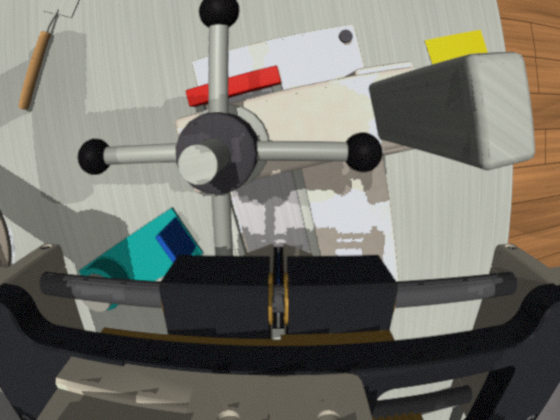

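The capstan axis is at about (217,152), with spoke k3 running down at u≈223 and the pads at u≈278. I need the finger shape before descending, so I'll check it from the scene camera.

Run:
```python
from h import *
s=bot.capture("scene"); print(proj("scene",[[590,5,265],[590,5,248],[590,5,314]]))
cv2.imwrite("pics/s2.png",cv2.resize(s[110:290,190:370],None,fx=3.3,fy=3.3,interpolation=cv2.INTER_CUBIC))
```

```text
[[266.11597755 222.93177535]
 [266.4150069  226.90706026]
 [265.20420997 210.81077176]]
```

View pics/s2.png

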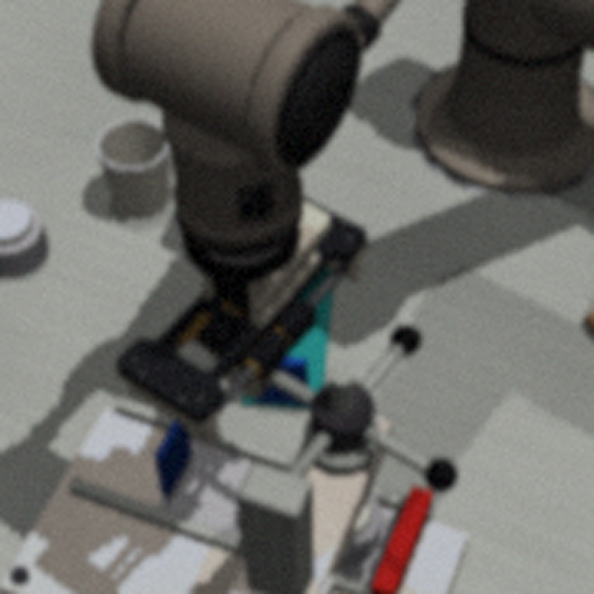

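```bash
python3 - <<'E'
from h import *
p=bot.camera_params("wrist")
B=[wonz(p,u,v,210)[:2] for u,v in((95,157),(363,152),(219,12))]; print(np.round(B,1))
c=(B[0]+B[1])/2; print("axis",c, B[2]-c, np.hypot(*(B[0]-B[1])), "k0 angle",np.arctan2(*(B[1]-B[0])[::-1]))
E
python3 -m pendant '[[[0,0,-0.2],[0,0,0],-1],[[0,0,-0.2],[0,0,0],-1],[[0,0,-0.2],[0,0,0],-1],[[0,0,-0.2],[0,0,0],-1],[[0,0,-0.2],[0,0,0],-1],[[0,0,-0.2],[0,0,0],-1],[[0,0,-0.2],[0,0,0],-1],[[0,0,-0.14],[0,0,0],-1],[[0,0,0],[0,0,0],-1],[[0,0,0],[0,0,0],-1]]'
```

```text
[[474.6  76.4]
 [649.5  51. ]
 [574.7 150.4]]
axis [562.09239469  63.69643428] [12.61214155 86.73287704] 176.74750431102655 k0 angle -0.14412932179079913
time: 12.9
tool_pos: [589.8, 5.3, 218.3]
tcp_rot: [-3.141, 0.0, 1.428]
contact_force: [-0.3, 0.5, 0.6]
grip_width: 0.7
finger_force: 0.0
```

```bash
python3 -m pendant '[[[-0.08,0.01,0],[0,0,0],-1],[[-0.08,0.01,0],[0,0,0],-1],[[-0.08,0.01,0],[0,0,0],-1],[[-0.08,0.01,0],[0,0,0],-1],[[-0.08,0.01,0],[0,0,0],-1],[[-0.08,0.01,0],[0,0,0],-1],[[-0.08,0.01,0],[0,0,0],-1],[[-0.08,0.01,0],[0,0,0],-1],[[-0.08,0.01,0],[0,0,0],-1],[[-0.08,0.01,0],[0,0,0],-1]]'
```

```text
time: 13.73
tool_pos: [568.7, 7.7, 220.1]
tcp_rot: [3.133, -0.0, 1.428]
contact_force: [9.2, -0.5, 1.1]
grip_width: 0.7
finger_force: 3.9
```

```bash
cat >> h.py <<'E'
AX=np.array([562.,64.5])
def cap():
    p=bot.camera_params("wrist"); im=bot.capture("wrist"); g=im.max(2)
    m=cv2.morphologyEx((g<50).astype(np.uint8),cv2.MORPH_OPEN,np.ones((7,7),np.uint8)); m[245:]=0
    k,l,st,ce=cv2.connectedComponentsWithStats(m); out=[]
    for i in range(1,k):
        if 300<st[i,4]<2500:
            w=wonz(p,*ce[i],210)[:2]-AX; r=np.hypot(*w)
            if 78<r<98: out.append((round(float(np.arctan2(w[1],w[0])),3),round(float(r)),st[i,4]))
    return out
def rep(th=None):
    c=cap(); print(c); o=bot.get_obs(); w=o["tool_pos"][:2]-AX
    if c:
        a=np.array([x[0] for x in c]); a0=np.angle(np.mean(np.exp(4j*a)))/4; tp=np.arctan2(w[1],w[0])
        # spoke just ahead (clockwise) of tool
        k=np.ceil((a0-tp)/(np.pi/2)); th=a0-(k)*np.pi/2
        while th>tp: th-=np.pi/2
        u=np.array([np.cos(th),np.sin(th)]); t=np.array([u[1],-u[0]])
        f=o["contact_force"]; print("spoke",round(th%(2*np.pi),3),"rad",(w@u).round(1),"tan",(w@t).round(1),"F_t",(f[:2]@t).round(1),"F_r",(f[:2]@u).round(1),"M",(-(w[0]*f[1]-w[1]*f[0])/1000).round(3),"t",round(o["time"],2),"z",o["tool_pos"][2].round(1),"yaw",o["tcp_rot"][2].round(3))
E
python3 -c "
from h import *
rep()"
```

```text
[(2.915, 91, np.int32(1260)), (-0.232, 89, np.int32(1455))]
spoke 4.483 rad 53.8 tan -18.9 F_t -7.5 F_r 0.5 M -0.394 t 13.78 z 220.2 yaw 1.428
```

```bash
cat > arc.py <<'E'
import sys,numpy as np
ph,d,n=map(float,sys.argv[1:4]); R=57.2; a=ph-d*np.arange(int(n)+1)
P=np.c_[R*np.cos(a),R*np.sin(a)]
for i,r in enumerate((np.diff(P,axis=0)/30).round(2)): print(r,end=' ' if (i+1)%10 else '\n')
print("rz",round(-d/.12,2))
E
python3 arc.py 4.83 .08 30
```

```text
[-0.15 -0.01] [-0.15  0.  ] [-0.15  0.01] [-0.15  0.02] [-0.15  0.04] [-0.14  0.05] [-0.14  0.06] [-0.14  0.07] [-0.13  0.08] [-0.12  0.09]
[-0.11  0.1 ] [-0.11  0.11] [-0.1   0.12] [-0.09  0.13] [-0.08  0.13] [-0.07  0.14] [-0.05  0.14] [-0.04  0.15] [-0.03  0.15] [-0.02  0.15]
[-0.01  0.15] [0.   0.15] [0.02 0.15] [0.03 0.15] [0.04 0.15] [0.05 0.14] [0.06 0.14] [0.07 0.13] [0.09 0.13] [0.09 0.12]
rz -0.67
```

```bash
python3 -m pendant '[[[-0.15,-0.01,0],[0,0,-0.7],-1],[[-0.15,0,0],[0,0,-0.7],-1],[[-0.15,0.01,0],[0,0,-0.7],-1],[[-0.15,0.02,0],[0,0,-0.7],-1],[[-0.15,0.04,0],[0,0,-0.7],-1],[[-0.14,0.05,0],[0,0,-0.7],-1],[[-0.14,0.06,0],[0,0,-0.7],-1],[[-0.14,0.07,0],[0,0,-0.7],-1],[[-0.13,0.08,0],[0,0,-0.7],-1],[[-0.12,0.09,0],[0,0,-0.7],-1]]'; python3 -c "
from h import *
rep()"
```

```text
time: 14.62
tool_pos: [525.5, 19.0, 220.3]
tcp_rot: [3.135, -0.005, 0.583]
contact_force: [6.5, -6.1, 5.2]
grip_width: 0.3
finger_force: 4.4
[(2.148, 91, np.int32(1184)), (-1.003, 90, np.int32(1499))]
spoke 3.714 rad 55.5 tan -17.5 F_t -7.0 F_r -1.5 M -0.412 t 14.67 z 220.3 yaw 0.578
```

```bash
python3 -m pendant '[[[-0.11,0.1,0],[0,0,-0.66],-1],[[-0.11,0.11,0],[0,0,-0.66],-1],[[-0.1,0.12,0],[0,0,-0.66],-1],[[-0.09,0.13,0],[0,0,-0.66],-1],[[-0.08,0.13,0],[0,0,-0.66],-1],[[-0.07,0.14,0],[0,0,-0.66],-1],[[-0.05,0.14,0],[0,0,-0.66],-1],[[-0.02,0.08,0],[0,0,-0.3],-1],[[0,0,0],[0,0,0],-1],[[0,0,0],[0,0,0],-1]]'; python3 -c "
from h import *
rep()"
```

```text
time: 15.5
tool_pos: [506.0, 47.9, 220.2]
tcp_rot: [3.139, -0.006, -0.003]
contact_force: [3.3, -4.9, 6.1]
grip_width: 0.2
finger_force: 3.9
[(1.544, 90, np.int32(1192)), (-1.602, 90, np.int32(1589))]
spoke 3.113 rad 55.5 tan -18.2 F_t -5.8 F_r -3.2 M -0.379 t 15.55 z 220.3 yaw -0.003
```

```bash
python3 -m pendant '[[[0,0,0],[0,0,0],-1],[[0,0,0],[0,0,0],-1],[[0,0,0],[0,0,0],-1],[[0,0,0],[0,0,0],-1],[[0,0,0],[0,0,0],-1],[[0,0,0],[0,0,0],-1],[[0,0,0],[0,0,0],-1],[[0,0,0],[0,0,0],-1],[[0,0,0],[0,0,0],-1],[[0,0,0],[0,0,0],-1]]'; python3 -c "
from h import *
rep()"
```

```text
time: 16.38
tool_pos: [506.0, 47.9, 220.2]
tcp_rot: [3.139, -0.006, -0.003]
contact_force: [2.7, -4.8, 5.8]
grip_width: 0.1
finger_force: 3.8
[(1.544, 90, np.int32(1193)), (-1.602, 90, np.int32(1599))]
spoke 3.113 rad 55.5 tan -18.3 F_t -4.5 F_r -3.2 M -0.307 t 16.43 z 220.2 yaw -0.003
```

```bash
python3 arc.py 3.43 .08 10; python3 -m pendant '[[[-0.04,0.15,0],[0,0,-0.67],-1],[[-0.03,0.15,0],[0,0,-0.67],-1],[[-0.01,0.15,0],[0,0,-0.67],-1],[[0,0.15,0],[0,0,-0.67],-1],[[0.01,0.15,0],[0,0,-0.67],-1],[[0.03,0.15,0],[0,0,-0.67],-1],[[0.04,0.15,0],[0,0,-0.67],-1],[[0.05,0.14,0],[0,0,-0.67],-1],[[0.06,0.14,0],[0,0,-0.67],-1],[[0.07,0.13,0],[0,0,-0.67],-1]]'; python3 -c "
from h import *
rep()"
```

```text
[-0.04  0.15] [-0.03  0.15] [-0.01  0.15] [-0.    0.15] [0.01 0.15] [0.02 0.15] [0.04 0.15] [0.05 0.15] [0.06 0.14] [0.07 0.14]
rz -0.67
time: 17.27
tool_pos: [509.4, 91.9, 220.1]
tcp_rot: [3.141, -0.002, -0.81]
contact_force: [-5.9, -4.8, 11.9]
grip_width: 0.3
finger_force: 6.6
[(-2.366, 90, np.int32(1612)), (0.776, 90, np.int32(1152))]
spoke 2.347 rad 56.5 tan -17.6 F_t -5.4 F_r -0.3 M -0.312 t 17.32 z 220.1 yaw -0.815
```

```bash
python3 -m pendant '[[[-0.1,-0.1,0.06],[0,0,0],-1],[[-0.1,-0.1,0.2],[0,0,0],-1],[[0,0,0.7],[0,0,0],-1],[[0,0,0.7],[0,0,1],-1],[[0.14,-0.28,0],[0,0,1],-1],[[0.14,-0.28,0],[0,0,1],-1],[[0.14,-0.28,0],[0,0,1],-1],[[0.14,-0.28,0],[0,0,1],-1],[[0.14,-0.28,0],[0,0,1],-1],[[0.14,-0.28,0],[0,0,1],-1]]'; python3 -m pendant '[[[0.14,-0.28,0],[0,0,1],-1],[[0.14,-0.28,0],[0,0,1],-1],[[0.14,-0.28,0],[0,0,1],-1],[[0.13,-0.28,0],[0,0,1],-1],[[0,0,0],[0,0,1],-1],[[0,0,0],[0,0,1],-1],[[0,0,0],[0,0,0.2],-1],[[0,0,-0.3],[0,0,0],-1],[[0,0,0],[0,0,0],-1],[[0,0,0],[0,0,0],-1]]'; python3 -c "
from h import *
rep()"
```

```text
time: 18.15
tool_pos: [528.7, 35.9, 268.6]
tcp_rot: [-3.142, 0.0, 0.04]
contact_force: [-0.5, 0.3, -0.1]
grip_width: 0.6
finger_force: 0.0
time: 18.98
tool_pos: [544.9, 2.9, 258.6]
tcp_rot: [-3.14, 0.001, 0.775]
contact_force: [0.1, -0.5, 0.4]
grip_width: 0.3
finger_force: 0.0
[(0.763, 86, np.int32(758)), (-0.815, 89, np.int32(1072)), (2.336, 91, np.int32(787))]
spoke 3.903 rad 54.7 tan -32.9 F_t 0.2 F_r 0.5 M 0.03 t 19.03 z 259.0 yaw 0.776
```

```bash
python3 -m pendant '[[[0,0,-0.25],[0,0,0],-1],[[0,0,-0.25],[0,0,0],-1],[[0,0,-0.25],[0,0,0],-1],[[0,0,-0.25],[0,0,0],-1],[[0,0,-0.2],[0,0,0],-1],[[0,0,-0.08],[0,0,0],-1],[[-0.08,0.08,0],[0,0,0],-1],[[-0.08,0.08,0],[0,0,0],-1],[[-0.08,0.08,0],[0,0,0],-1],[[0,0,0],[0,0,0],-1]]'; python3 arc.py 4.31 .08 20
```

```text
time: 19.87
tool_pos: [537.9, 10.6, 221.4]
tcp_rot: [3.141, -0.0, 0.778]
contact_force: [0.1, -0.5, 0.6]
grip_width: 0.1
finger_force: 0.0
[-0.14  0.07] [-0.13  0.08] [-0.13  0.09] [-0.12  0.1 ] [-0.11  0.11] [-0.1   0.11] [-0.09  0.12] [-0.08  0.13] [-0.07  0.13] [-0.06  0.14]
[-0.05  0.14] [-0.04  0.15] [-0.03  0.15] [-0.01  0.15] [-0.    0.15] [0.01 0.15] [0.02 0.15] [0.04 0.15] [0.05 0.15] [0.06 0.14]
rz -0.67
```

```bash
python3 -m pendant '[[[-0.08,0.08,0],[0,0,0],-1],[[-0.08,0.08,0],[0,0,0],-1],[[-0.14,0.07,0],[0,0,-0.67],-1],[[-0.13,0.08,0],[0,0,-0.67],-1],[[-0.13,0.09,0],[0,0,-0.67],-1],[[-0.12,0.1,0],[0,0,-0.67],-1],[[-0.11,0.11,0],[0,0,-0.67],-1],[[-0.1,0.11,0],[0,0,-0.67],-1],[[-0.09,0.12,0],[0,0,-0.67],-1],[[-0.08,0.13,0],[0,0,-0.67],-1]]'; python3 -c "
from h import *
rep()"
```

```text
time: 20.7
tool_pos: [508.8, 37.9, 222.7]
tcp_rot: [3.138, -0.007, 0.13]
contact_force: [6.8, -6.0, 4.3]
grip_width: 0.5
finger_force: 4.0
[(-1.384, 89, np.int32(1588)), (1.764, 91, np.int32(1129))]
spoke 3.332 rad 57.6 tan -15.3 F_t -5.3 F_r -4.1 M -0.368 t 20.75 z 222.7 yaw 0.125
```

```bash
cat >> h.py <<'E'
def tq(th,*f):
    u=np.array([np.cos(th),np.sin(th)]); t=np.array([u[1],-u[0]]); o=bot.get_obs(); w=o["tool_pos"][:2]-AX; F=np.array(f[:2]) if f else o["contact_force"][:2]
    print("Ft",F@t,"Fr",F@u,"Mc",-(F@t)*(w@u)/1000-(F@u)*.006)
E
python3 -m pendant '[[[0,0,0],[0,0,0],-1],[[0,0,0],[0,0,0],-1],[[0,0,0],[0,0,0],-1],[[0,0,0],[0,0,0],-1],[[0,0,0],[0,0,0],-1],[[0,0,0],[0,0,0],-1],[[0,0,0],[0,0,0],-1],[[0,0,0],[0,0,0],-1],[[0,0,0],[0,0,0],-1],[[0,0,0],[0,0,0],-1]]'; python3 -c "
from h import *
rep();print(bot.get_obs()['moment'])"
```

```text
time: 21.58
tool_pos: [508.4, 38.6, 222.6]
tcp_rot: [3.139, -0.006, 0.134]
contact_force: [4.3, -2.5, 5.6]
grip_width: 0.8
finger_force: 2.9
[(-1.397, 89, np.int32(1582)), (1.75, 91, np.int32(1132))]
spoke 3.318 rad 57.3 tan -16.1 F_t -3.3 F_r -4.6 M -0.263 t 21.63 z 222.6 yaw 0.134
[-0.42418952 -0.53943687 -0.05414012]
```

```bash
python3 arc.py 3.58 .08 8; python3 -m pendant '[[[-0.04,0.15,0],[0,0,-0.6],-1],[[-0.03,0.15,0],[0,0,-0.6],-1],[[-0.02,0.15,0],[0,0,-0.67],-1],[[-0.01,0.15,0],[0,0,-0.67],-1],[[0.01,0.15,0],[0,0,-0.67],-1],[[0.02,0.15,0],[0,0,-0.67],-1],[[0,0,0],[0,0,0],-1],[[0,0,0],[0,0,0],-1],[[0,0,0],[0,0,0],-1],[[0,0,0],[0,0,0],-1]]'; python3 -c "
from h import *
rep()"
```

```text
[-0.06  0.14] [-0.05  0.14] [-0.04  0.15] [-0.02  0.15] [-0.01  0.15] [0.   0.15] [0.01 0.15] [0.02 0.15] rz -0.67
time: 22.47
tool_pos: [502.7, 65.6, 222.4]
tcp_rot: [3.139, 0.001, -0.331]
contact_force: [-9.2, -3.9, 13.4]
grip_width: 0.4
finger_force: 7.1
[(-1.865, 90, np.int32(1538)), (1.283, 90, np.int32(1123))]
spoke 2.851 rad 57.1 tan -16.0 F_t -6.5 F_r 7.9 M -0.245 t 22.52 z 222.4 yaw -0.331
```

```bash
python3 -m pendant '[[[-0.04,-0.13,0],[0,0,0],-1],[[-0.04,-0.13,0],[0,0,0.35],-1],[[0,0,-0.15],[0,0,0],-1],[[0,0,-0.15],[0,0,0],-1],[[0.02,0.08,0],[0,0,0],-1],[[0.01,0.04,0],[0,0,0],-1],[[0,0,0],[0,0,0],-1],[[0,0,0],[0,0,0],-1],[[0,0,0],[0,0,0],-1],[[0,0,0],[0,0,0],-1]]'; python3 -c "
from h import *
rep()"
```

```text
time: 23.35
tool_pos: [501.9, 60.3, 210.8]
tcp_rot: [3.137, 0.002, -0.29]
contact_force: [-2.9, -8.8, -3.1]
grip_width: 0.4
finger_force: 4.5
[(1.264, 91, np.int32(1258)), (-1.886, 90, np.int32(1794))]
spoke 2.831 rad 55.9 tan -22.4 F_t -8.9 F_r -0.7 M -0.515 t 23.4 z 210.8 yaw -0.29
```

```bash
python3 -m pendant '[[[0,0,0],[0,0,0],-1],[[0,0,0],[0,0,0],-1],[[0,0,0],[0,0,0],-1],[[0,0,0],[0,0,0],-1],[[0,0,0],[0,0,0],-1],[[0,0,0],[0,0,0],-1],[[0,0,0],[0,0,0],-1],[[0,0,0],[0,0,0],-1],[[0,0,0],[0,0,0],-1],[[0,0,0],[0,0,0],-1]]'; python3 -c "
from h import *
rep()"
```

```text
time: 24.23
tool_pos: [501.9, 60.3, 210.8]
tcp_rot: [3.137, 0.002, -0.29]
contact_force: [-1.0, -8.9, -2.2]
grip_width: 0.5
finger_force: 4.5
[(1.264, 91, np.int32(1252)), (-1.886, 90, np.int32(1795))]
spoke 2.831 rad 55.9 tan -22.4 F_t -8.6 F_r -1.5 M -0.516 t 24.28 z 210.8 yaw -0.29
```

```bash
python3 -m pendant '[[[-0.01,0.1,0],[0,0,-0.42],-1],[[0,0.1,0],[0,0,-0.42],-1],[[0,0.1,0],[0,0,-0.42],-1],[[0.01,0.1,0],[0,0,-0.42],-1],[[0,0,0],[0,0,0],-1],[[0,0,0],[0,0,0],-1],[[0,0,0],[0,0,0],-1],[[0,0,0],[0,0,0],-1],[[0,0,0],[0,0,0],-1],[[0,0,0],[0,0,0],-1]]'; python3 -c "
from h import *
rep()"
```

```text
time: 25.12
tool_pos: [502.0, 72.2, 210.8]
tcp_rot: [3.137, 0.001, -0.492]
contact_force: [-0.7, -9.8, -2.5]
grip_width: 0.8
finger_force: 4.4
[(-2.081, 90, np.int32(1802)), (1.068, 91, np.int32(1238))]
spoke 2.635 rad 56.2 tan -22.4 F_t -8.7 F_r -3.2 M -0.562 t 25.17 z 210.8 yaw -0.492
```

```bash
python3 -m pendant '[[[0,0,0],[0,0,0],-1],[[0,0,0],[0,0,0],-1],[[0,0,0],[0,0,0],-1],[[0,0,0],[0,0,0],-1],[[0,0,0],[0,0,0],-1],[[0,0,0],[0,0,0],-1],[[0,0,0],[0,0,0],-1],[[0,0,0],[0,0,0],-1],[[0,0,0],[0,0,0],-1],[[0,0,0],[0,0,0],-1]]'; python3 -c "
from h import *
rep(); print(bot.get_obs()['moment'],bot.get_obs()['tau'])"
```

```text
time: 26.0
tool_pos: [502.0, 72.2, 210.8]
tcp_rot: [3.137, 0.001, -0.492]
contact_force: [-0.7, -9.1, -3.1]
grip_width: 0.6
finger_force: 4.4
[(-2.082, 90, np.int32(1807)), (1.068, 91, np.int32(1245))]
spoke 2.635 rad 56.2 tan -22.4 F_t -8.9 F_r -3.3 M -0.575 t 26.05 z 210.8 yaw -0.492
[-1.58018854  0.43650409 -0.07071276] [  4.74576741 -43.29235911 -24.93339121   2.62124129  -0.53491864
  -0.0906846 ]
```

```bash
python3 -m pendant '[[[0,0,0],[0,0,0],-1],[[0,0,0],[0,0,0],-1],[[0,0,0],[0,0,0],-1],[[0,0,0],[0,0,0],-1],[[0,0,0],[0,0,0],-1],[[0,0,0],[0,0,0],-1],[[0,0,0],[0,0,0],-1],[[0.01,0.07,0],[0,0,-0.25],-1],[[0.01,0.07,0],[0,0,-0.25],-1],[[0.01,0.07,0],[0,0,-0.25],-1]]'; python3 -c "
from h import *
rep(); print(bot.get_obs()['moment'])"
```

```text
time: 26.88
tool_pos: [502.8, 77.6, 210.8]
tcp_rot: [3.135, 0.0, -0.584]
contact_force: [-1.3, -14.2, -2.6]
grip_width: 0.2
finger_force: 6.2
[(-2.171, 90, np.int32(1803)), (0.977, 91, np.int32(1250))]
spoke 2.545 rad 56.4 tan -22.0 F_t -10.8 F_r -6.0 M -0.741 t 26.93 z 210.8 yaw -0.585
[-2.14830658  0.46469968 -0.11486484]
```

```bash
python3 -m pendant '[[[0,0,0],[0,0,0],-1],[[0,0,0],[0,0,0],-1],[[0,0,0],[0,0,0],-1],[[0,0,0],[0,0,0],-1],[[0,0,0],[0,0,0],-1],[[0,0,0],[0,0,0],-1],[[0,0,0],[0,0,0],-1],[[0,0,0],[0,0,0],-1],[[0,0,0],[0,0,0],-1],[[0,0,0],[0,0,0],-1]]'; python3 -c "
from h import *
rep()"
```

```text
time: 27.77
tool_pos: [503.0, 77.9, 210.8]
tcp_rot: [3.136, 0.0, -0.582]
contact_force: [-1.1, -11.8, -2.0]
grip_width: 0.7
finger_force: 5.1
[(0.971, 91, np.int32(1246)), (-2.177, 90, np.int32(1814))]
spoke 2.539 rad 56.2 tan -22.4 F_t -9.8 F_r -6.0 M -0.684 t 27.82 z 210.8 yaw -0.582
```

```bash
python3 -m pendant '[[[-0.04,-0.06,0],[0,0,0],-1],[[-0.1,-0.15,0],[0,0,0],-1],[[-0.1,-0.15,0],[0,0,0],-1],[[0,0,0.4],[0,0,0],-1],[[0,0,0.6],[0,0,0],-1],[[0,0,0.8],[0,0,0],-1],[[0,0,0.4],[0,0,0],-1],[[0,0,0],[0,0,0],-1],[[0,0,0],[0,0,0],-1],[[0,0,0],[0,0,0],-1]]'; python3 -c "
from h import *
rep()
cv2.imwrite('pics/w3.png',bot.capture('wrist'))"
```

```text
time: 28.65
tool_pos: [495.9, 69.5, 276.8]
tcp_rot: [3.141, 0.002, -0.581]
contact_force: [-0.5, -0.3, 0.1]
grip_width: 0.1
finger_force: 0.0
[(-0.604, 88, np.int32(824)), (0.972, 90, np.int32(669)), (-2.179, 90, np.int32(987))]
spoke 2.538 rad 57.2 tan -33.5 F_t -0.1 F_r 0.3 M 0.003 t 28.7 z 276.7 yaw -0.581
```

View pics/w3.png

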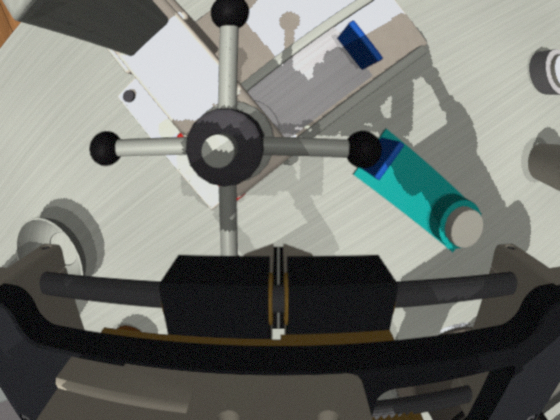

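The capstan has stayed put, with spokes at (230,12), (105,148) and (365,149). The tab is at (360,43), and nothing else has moved. I'll do a quick numeric check of the tab, then hand in.

Run:
```python
from h import *
print(loc(wonz(bot.camera_params("wrist"),361,37,96)), bot.get_obs()["contact_force"].round(1))
print(bot.close_job())
```

```text
[   7.6 -154.5] [-0.7  0.2  0. ]
the job is handed in; nothing more can be done
None
```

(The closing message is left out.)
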